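# Spin the fixture wheel and stop it at its index gate

## Robot

A 7-joint arm with a two-finger parallel gripper is mounted at the origin on a cart in front of the work surface, level with it; the furniture and walls round the work are solid. World frame = base frame: x ahead of the robot, y to its left, z up, the work surface at z = 0. Lengths are in mm, angles in degrees, forces in N, time in s.
With the tool pointing down it reaches from about 400 to 925 mm from the base axis. Payload 5.6 kg.
Tool frame: the origin (TCP) lies on the centre line of the jaws, within the pads' length; the fingertips stand 25 mm ahead of it and the grasp point (between the pads) lies 6 mm ahead of it; y points along the fingers, z is the direction in which the jaws open and shut, and the axes are right-handed (so a half turn about y gives the same grasp; the last joint's range is limited). The gripper opens to 85 mm and grips with 20 to 120 N. Pads are 22 mm wide; open, the fingers measure 114 mm over their backs; the gripper's body (76 mm by 85 mm) begins 54 mm behind the grasp point. The pads swing forward as they close: fully open they stand 13 mm farther back than shut.
Start: joints at [-67.151, 26.786, -0.665, 91.828, 0.344, 61.387, -3.226], TCP at [277.957, 587.578, 256.29] pointing down, gripper open.
Joint ranges: [-144.91, 144.91], [-17.63, 115.5], [-89.93, 88.59], [15.96, 139.68], [-74.01, 254.01], [8.47, 105.57], [-167.45, 167.45]. Speed limits (degrees/s): [147.25, 147.25, 180, 180, 180, 180, 180].

## Interface

Orientations are given as [roll, pitch, yaw] about the fixed x, y, z axes, in that order (R = Rz(yaw) Ry(pitch) Rx(roll)).
In Python, from bench import bot gives the robot as it stands.
- The arm moves only by the tool step_arm, never from a script. Its argument "steps" is one flat list of numbers, 7 for each row, row after row: the shift along the tool's x, y, z in mm, then the turn, a rotation vector about the tool's x, y, z in rad, then the finger opening in mm, from 0 to 85.4. A call has 1 to 8 rows; each row is the pose to reach, as a shift and turn from the pose measured when the call began, along the tool's axes at that moment; what a row does not reach only later rows make up. A row lasts 1/8 s, in which the tool goes at most 62.5 mm and 10.7 degrees, less where a joint would pass 70% of its speed; a pose out of reach is approached as far as the arm can. A call with a gripper value outside its range is refused whole. The fingers move at their own pace and stop on an object; "squeeze" is the grip in N (left out, the last holds). Time passes only in rows, so rows that repeat a pose let the fingers close. It gives the time, the measured TCP pose, the force and the opening at its end, in the units of the state.
- bot.sense(): the state, without advancing time (a new reading comes with each control period).
- bot.get_image(name): name is "scene" or "top" or "wrist"; returns a dict with "color" (384x512x3 uint8, red, green, blue), "z_map" (384x512 float32, mm along the optical axis (not along the pixel's ray), 0 where there is no reading), "vfov" (degrees; the focal length in pixels is half the picture's height over the tangent of half this angle, whatever the lens; pixels are square), "cx", "cy" (the principal point, pixels), "dist_coeffs" ([k1, k2, p1, p2, k3] as OpenCV has them; the pictures are not rectified), "rvec" (rotation vector, rad) and "tvec" (3), from world to camera coordinates, as OpenCV has them. Camera axes: x right, y down, z forward; pixel columns grow to the right and rows downward; lengths in mm; the calibration is good to about 2 mm. A picture is of the moment at which its call begins.
- bot.finish_job(): hands the job in, once; it reports no verdict.
Trained networks look in the newest picture that a camera, given by its name, has taken for a name from the list of things; names that differ only in an ending like _2 or _b are one class to them, and where a whole thing is asked for, a point or a joint stands for the part that bears it (a point fixed in the world has none). Each returns a list of dicts, best first, with "score" (0 to 1); they miss things now and then, are a little off and sometimes report something else, mostly with a low value. They report only what shows in the picture. A call takes as long as a camera call.
- bot.masks_of(thing, camera): "region" (384x512 bool, what is visible of it) and "extent" ([left, top, width, height] in pixels, round what is visible of it).
The state is a dict: "time": time; "joints": joint angles; "qvel": joint speeds; "joint_torque": joint torques, N m; "ee_pos": TCP position; "ee_rot": TCP orientation; "contact_force": force on the tool from outside, world axes, zero at the start; "torque": the same for the moment, N m; "width": finger opening in mm.
Only numpy, scipy, OpenCV 4.12 (cv2) and the standard library are available. Lean on these libraries where they do the work, as an engineer would, in place of code of your own. Each camera call takes 0.05 s, during which the arm holds its last target.

## Task

Check that the fixture wheel on the green bench runs free, then park it: with closed fingers, flick its upright peg so that the wheel spins anticlockwise (seen from above), and let it run by itself until its tongue has gone past the gate (the two upright posts beside the rim) at least once. Then, on that same spin and as the tongue comes round to the gate again, brake the wheel with a fingertip so that the tongue stops between the two posts, and finish with the fingertip still resting on the wheel, holding it there. Do not grip the wheel, do not push it round to the gate, and leave the things around it alone.

Things in the scene. Friction and masses are not known exactly. Their poses are not given: they have to be found in the camera images.
- wheel (a joint): turning angle of the wheel, rad; grows anticlockwise seen from above and counts on over many turns. The tongue is in mid-gate at every multiple of 2 pi; starts between 0.5 and 4.2, so the first pass is at 2 pi. Very free: each second it loses about 1/8 of its speed and 0.025 rad/s more (2 rad/s runs on about 12 rad, 3 rad/s about 20). A firm touch stops it almost at once (inertia 0.0026 kg m2).
- hub (a point): centre of the wheel's flat top face, on the axle (the z of this point is the height of that face, 48 mm above the bench). The wheel is a bare aluminium disc of 170 mm diameter, 12 mm thick, with a hub of 28 mm diameter, 6 mm high in the middle; its stand is fixed to the bench.
- peg (a point): middle of the wheel's only upright peg: dark steel, 16 mm diameter, 24 mm high above the top face (this point is 12 mm above that face), 35 mm from the axle. For flicking with the fingers. It turns with the wheel.
- tongue (a point): outer end of the wheel's index tongue, a small dark steel tongue 5 mm wide and 6 mm thick that sticks out of the rim to 100 mm from the axle, on the same radius as the peg. It turns with the wheel.
- gate (a point): fixed point where the tongue's outer end is when in the middle of the gate (100 mm from the axle). The gate: two fixed upright steel posts, 8 mm diameter, 68 mm high above the bench, 50 mm apart, 118 mm from the axle, clear of the tongue's path. It is part of the stand, on the robot's side of the wheel, up to 0.8 rad to either side.
- coupling: white-chrome coupling, 33 mm diameter, 46 mm high, standing; loose bystander, leave alone; origin under its centre
- adapter_left: black adapter box, 64 x 43 x 26 mm with a short stub, left of the wheel; loose bystander, leave alone; origin under its centre
- adapter_right: black adapter box, 64 x 43 x 26 mm with a short stub, right of the wheel; loose bystander, leave alone; origin under its centre

How it is judged:
By the outcome, as a careful person would: the job done as asked, in the order asked, and still so for the second after the job is handed in, while the arm keeps its last pose, push and grip.
It also fails if it takes over 51 s, if anything falls off the work surface, if the arm or the gripper's body presses on something with over 40 N, if the wrist force passes 120 N, or if a joint passes its speed limit or range.

## Working session

There is one attempt and no reset: what is moved stays moved. The work goes in short steps, Python scripts to look and compute and a tool call to move; the robot and the scene stay as the last step left them, time stands still between calls to the robot, and variables do not carry over. Pictures are saved under pics/ and viewed, and the job is handed in when it is done.

Besides the shell and the picture viewer there is one more tool, called after ">>>" as name(argument=value, ...) on one line, values as JSON. step_arm: Moves the arm, as the interface text tells. Its arguments: {"type":"object","properties":{"steps":{"type":"array","items":{"type":"number"}},"squeeze":{"type":"number"}},"required":["steps"]}

```bash
ls; mkdir -p pics
cat > h.py <<'E'
import numpy as np,cv2
from bench import bot
def K(im):
    f=192/np.tan(np.radians(im["vfov"])/2)
    return np.array([[f,0,im["cx"]],[0,f,im["cy"]],[0,0,1.]]),np.array(im["dist_coeffs"],float)
def proj(im,P):
    k,d=K(im);return cv2.projectPoints(np.atleast_2d(np.array(P,float)),np.array(im["rvec"],float),np.array(im["tvec"],float),k,d)[0][:,0]
def onplane(im,uv,z):
    k,d=K(im);n=cv2.undistortPoints(np.array(uv,float).reshape(-1,1,2),k,d)[:,0]
    R=cv2.Rodrigues(np.array(im["rvec"],float))[0];t=np.array(im["tvec"],float).ravel()
    C=-R.T@t;r=np.c_[n,np.ones(len(n))]@R
    return C+r*((z-C[2])/r[:,2])[:,None]
def save(im,name): cv2.imwrite("pics/"+name,im["color"][:,:,::-1])
E
python3 - <<'E'
from h import *
print(bot.sense())
for n in ["scene","top","wrist"]:
    im=bot.get_image(n);save(im,n+"0.png");print(n,im["vfov"],im["rvec"],im["tvec"],im["dist_coeffs"])
    for t in ["wheel","peg","tongue","hub","coupling","adapter_left","adapter_right"]:
        print(t,[(round(r["score"],2),r["extent"]) for r in bot.masks_of(t,n)][:3])
print(bot.sense()["time"])
E
```

```text
pics
{'time': 0.0, 'joints': array([-67.14930219,  26.83617002,  -0.66544389,  91.88353927,
         0.34528388,  61.38816533,  -3.22531374]), 'qvel': array([ 0.00059304,  0.0582998 ,  0.03467623,  0.007183  ,  0.00342259,
       -0.089453  , -0.00168504]), 'joint_torque': array([ 5.30493762e-04, -5.32379973e+01,  2.16695160e-02, -2.51314366e+01,
        1.13277597e-02,  7.66301266e-03,  1.03760038e-05]), 'ee_pos': array([277.7580349 , 587.06273895, 255.31747916]), 'ee_rot': array([-9.01055833e+01, -8.36312093e-03, -2.53163158e+01]), 'contact_force': array([-0.17490495,  0.10015534, -0.00712159]), 'torque': array([-0.01751727,  0.00783992, -0.0008006 ]), 'width': 85.37330132885191}
scene 53.31788744066254 [ 0.92089393 -2.06982725  1.38868139] [478.96138298 192.60101909 575.11851524] [-0.06866271  0.          0.          0.          0.        ]
wheel [(0.64, [213.2, 202.7, 80.5, 33.4])]
peg [(0.92, [206.5, 201.2, 89.2, 35.6])]
tongue [(0.75, [207.0, 199.1, 84.6, 36.9])]
hub [(0.87, [208.0, 201.8, 85.8, 34.9])]
coupling [(0.54, [169.9, 205.2, 14.0, 25.3])]
adapter_left []
adapter_right
[... 301 characters left out ...]
 [206.7, 156.5, 78.8, 71.0])]
hub [(0.58, [204.5, 153.1, 82.3, 77.4])]
coupling [(0.57, [192.5, 130.9, 11.3, 12.0]), (0.44, [152.9, 155.6, 31.4, 35.6]), (0.33, [330.8, 154.8, 35.3, 34.1])]
adapter_left [(0.81, [153.5, 155.6, 28.1, 36.0])]
adapter_right [(0.55, [330.9, 154.5, 36.2, 31.3])]
wrist 70.10504491199204 [-2.45450812 -1.55573488 -0.21281709] [-650.30612595  -35.19785502  376.96240204] [-0.06020298  0.          0.          0.          0.        ]
wheel [(0.47, [84.2, 376.2, 27.5, 7.6])]
peg [(0.44, [76.7, 377.7, 36.2, 6.2])]
tongue [(0.69, [82.0, 373.3, 34.9, 10.0])]
hub [(0.43, [82.1, 377.9, 29.6, 4.2])]
coupling []
adapter_left [(0.42, [83.3, 378.2, 30.0, 2.7])]
adapter_right []
1.2
```

Run:
```python
import cv2
a=cv2.imread("pics/top0.png")[100:270,130:390];cv2.imwrite("pics/top0z.png",cv2.resize(a,None,fx=3,fy=3,interpolation=2))
a=cv2.imread("pics/scene0.png")[150:270,140:340];cv2.imwrite("pics/scene0z.png",cv2.resize(a,None,fx=4,fy=4,interpolation=2))
```

```text
(no output)
```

View pics/top0z.png

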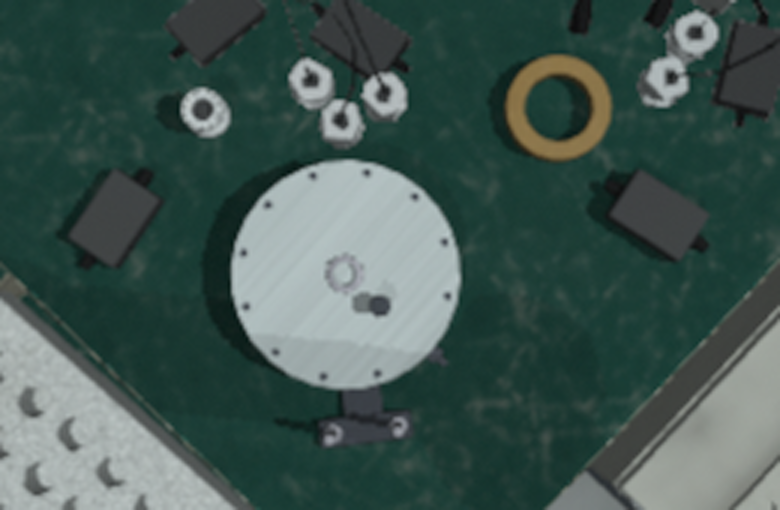

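View pics/scene0z.png

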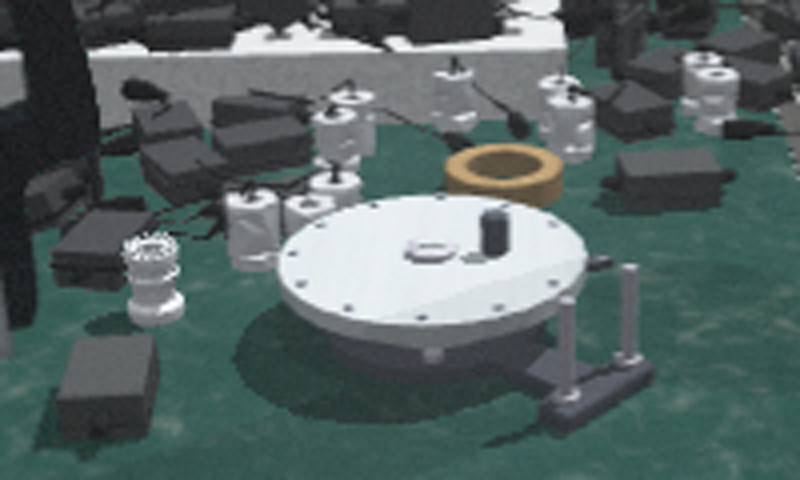

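View pics/top0.png

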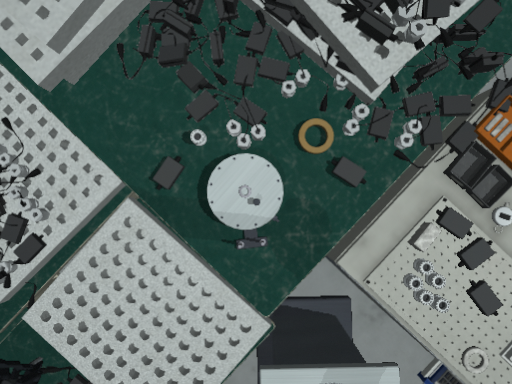

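View pics/scene0.png

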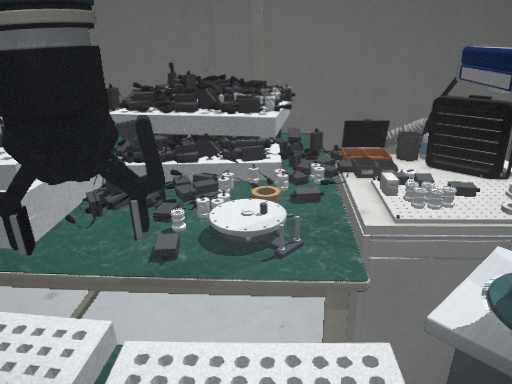

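Run:
```python
from h import *
im=bot.get_image("top")
z=lambda x,y:((x+.5)/3-.5+130,(y+.5)/3-.5+100)
m=bot.masks_of("wheel","top")[0]["region"]
c=cv2.findContours(m.astype(np.uint8),0,1)[0];c=max(c,key=len)
print(cv2.minEnclosingCircle(c),cv2.fitEllipse(c))
hub=onplane(im,[z(344,273)],54)[0];rim=onplane(im,[z(346,273)],48)[0]
print("hub",hub,"disc ctr",rim)
# fit: threshold bright in crop
g=im["color"][140:240,195:295].astype(int)
b=((g.min(2)>110)*255).astype(np.uint8)
cc=cv2.findContours(b,0,1)[0];cc=max(cc,key=cv2.contourArea)[:,0]+[195,140]
P=onplane(im,cc,48.)
A=np.c_[2*P[:,:2],np.ones(len(P))];s=np.linalg.lstsq(A,(P[:,:2]**2).sum(1),rcond=None)[0]
print("circ",s[:2],np.sqrt(s[2]+s[:2]@s[:2]))
C=s[:2]
for n,u,h in [("pegtop",z(380,306),72),("tongue",z(441,357),42),("postR",z(399,425),68),("postL",z(332,430),68)]:
    p=onplane(im,[u],h)[0];d=p[:2]-C;print(n,p,np.hypot(*d),np.degrees(np.arctan2(d[1],d[0])))
for t in ["coupling","adapter_left","adapter_right"]:
    r=bot.masks_of(t,"top")
    if r:
        e=r[0]["extent"];print(t,onplane(im,[(e[0]+e[2]/2,e[1]+e[3]/2)],26))
# z_map of wheel region
print(im["z_map"][185:197:4,238:252:4], bot.sense()["time"])
```

```text
((246.62322998046875, 191.24954223632812), 40.41151428222656) ((244.43324279785156, 190.8892364501953), (74.73688507080078, 75.80684661865234), 113.30562591552734)
hub [558.03226091 181.83548098  54.        ] disc ctr [558.17809371 180.59567453  48.        ]
circ [557.62509872 181.36506498] 83.49907261445549
pegtop [532.97517096 155.88128707  72.        ] 35.45478634677293 -134.0471143399868
tongue [494.18208968 112.26003897  42.        ] 93.81108684300142 -132.5539994017123
postR [447.06300704 144.72677352  68.        ] 116.47463465322271 -161.6657308084068
postL [444.76457004 193.05804252  68.        ] 113.46464056357993 174.0849430985807
coupling [[681.25366087 280.97032057  26.        ]]
adapter_left [[605.03947362 357.56804164  26.        ]]
adapter_right [[597.41600342 -55.90285577  26.        ]]
[[996.97314 991.68115 995.6977  995.64   ]
 [995.2712  996.18787 993.8463  992.9224 ]
 [993.3565  994.9494  996.9341  996.11053]] 1.45
```

>>> step_arm(steps=[40, 0, -30, 0, 0, 0, 0, 90, 0, -68, 0, 0, 0, 0, 140, 0, -105, 0, 0, 0, 0, 190, 0, -143, 0, 0, 0, 0, 240, 0, -180, 0, 0, 0, 0, 290, 0, -218, 0, 0, 0, 0, 335, 0, -252, 0, 0, 0, 0, 375, 0, -281, 0, 0, 0, 0], squeeze=40)

```text
time: 2.45
ee_pos: [497.7, 171.0, 256.7]
ee_rot: [-90.0, -0.0, -25.4]
contact_force: [0.0, 0.4, -0.2]
width: -0.1
```

Run:
```python
from h import *
for n in ["wrist","top","scene"]:
    im=bot.get_image(n);save(im,n+"1.png")
    R=cv2.Rodrigues(np.array(im["rvec"],float))[0];print(n,-R.T@np.array(im["tvec"]).ravel())
    print(proj(im,[[558,181.4,54],[558-25,181.4-25,72],[490,109,42],[447,145,68],[445,193,68]]))
s=bot.sense();print(s["ee_pos"],s["ee_rot"],s["time"])
```

```text
wrist [436.56550338 199.81705178 373.580659  ]
[[284.75892212 216.37727533]
 [258.05120521 212.14549631]
 [209.11075853 190.1989401 ]
 [215.7268439  148.90819526]
 [253.95260384 128.26734583]]
top [ 526.94092145  142.81137664 1042.17675472]
[[244.53136267 190.67556127]
 [256.09274102 201.66202775]
 [278.19410212 220.51369808]
 [262.5409763  241.36602199]
 [240.35718534 242.88992322]]
scene [-38.41030352 658.94652611 401.9634185 ]
[[245.25037397 210.37841001]
 [261.20941921 202.95455675]
 [290.60511209 215.12627648]
 [293.59383997 215.31600715]
 [277.27625615 222.92488647]]
[498.0308331  170.30309418 256.53154605] [-9.00067853e+01 -5.69084386e-02 -2.56574627e+01] 2.6
```

View pics/wrist1.png

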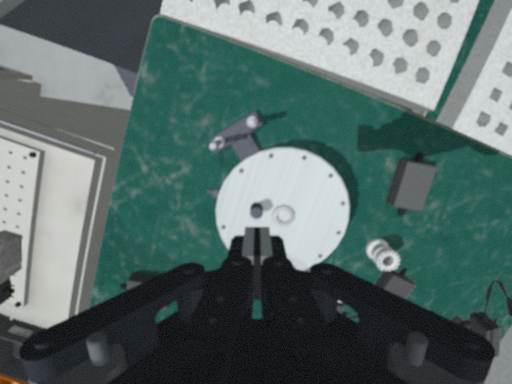

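View pics/top1.png

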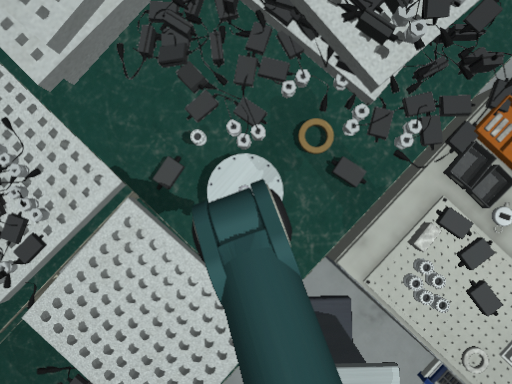

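View pics/scene1.png

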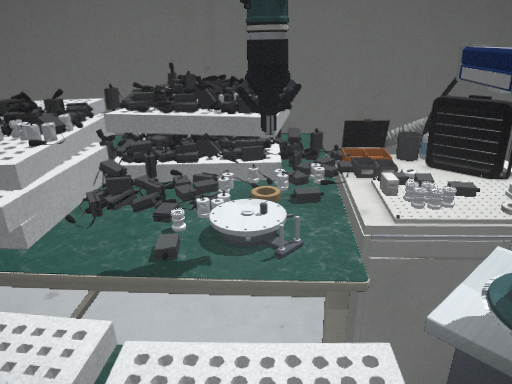

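Run:
```python
import cv2
a=cv2.imread("pics/wrist1.png")[95:275,190:370];cv2.imwrite("pics/wrist1z.png",cv2.resize(a,None,fx=3.3333,fy=3.33333,interpolation=2))
```

```text
(no output)
```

View pics/wrist1z.png

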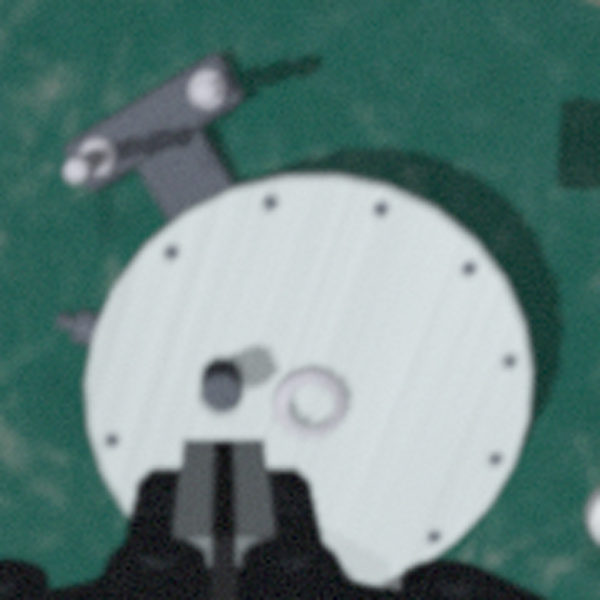

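Run:
```python
from h import *
im=bot.get_image("wrist")
z=lambda x,y:((x+.5)/3.3333-.5+190,(y+.5)/3.3333-.5+95)
g=im["color"][95:275,190:370].astype(int)
b=((g.min(2)>120)*255).astype(np.uint8)
cc=cv2.findContours(b,0,1)[0];cc=max(cc,key=cv2.contourArea)[:,0]+[190,95]
cc=cc[cc[:,1]<225]
P=onplane(im,cc,48.)
from scipy.optimize import least_squares
s=least_squares(lambda c:np.hypot(P[:,0]-c[0],P[:,1]-c[1])-85,[558,181],loss="soft_l1");C=s.x;print(C,np.abs(s.fun).mean(),len(P))
print("hub",onplane(im,[z(312,400)],54))
for n,u,h in [("pegtop",z(221,372),72),("tongue",z(60,322),42),("postR",z(75,171),68),("postL",z(208,88),68)]:
    p=onplane(im,[u],h)[0];d=p[:2]-C;print(n,p,np.hypot(*d),np.degrees(np.arctan2(d[1],d[0])))
s=bot.sense();print(s["ee_pos"],s["ee_rot"],s["time"])
```

```text
[556.6143734  180.10249739] 0.40993436555805235 217
hub [[555.44555838 179.49868598  54.        ]]
pegtop [525.66630148 156.3240872   72.        ] 39.028143014219054 -142.46375547974776
tongue [490.44396046 105.89076788  42.        ] 99.42788515900145 -131.72158747568483
postR [442.60474293 142.35835189  68.        ] 120.09503054433652 -161.68230508197482
postL [437.6636996  193.87290545  68.        ] 119.7450914889911 173.39650859933505
[497.08176405 172.50708639 256.40640619] [-8.99811796e+01 -8.78439785e-04 -2.54505414e+01] 2.65
```

>>> step_arm(steps=[0, 45, 0, 0, 0, 0, 0, 0, 90, 0, 0, 0, 0, 0, 0, 130, 0, 0, 0, 0, 0, 0, 155, 0, 0, 0, 0, 0, 0, 173, 0, 0, 0, 0, 0, 0, 173, 0, 0, 0, 0, 0])

```text
time: 3.4
ee_pos: [496.1, 173.3, 82.5]
ee_rot: [-90.1, 0.1, -25.4]
contact_force: [-0.0, -0.2, 1.1]
width: 0.0
```

Run:
```python
from h import *
im=bot.get_image("wrist");save(im,"wrist2.png")
im=bot.get_image("scene")["color"][140:260,190:340,::-1];cv2.imwrite("pics/scene2z.png",cv2.resize(im,None,fx=5,fy=5,interpolation=2))
s=bot.sense();print(s["ee_pos"],s["ee_rot"],s["time"],s["contact_force"],s["width"])
```

```text
[497.49609522 173.25528467  84.09390962] [-8.99193829e+01 -3.67121293e-02 -2.54131446e+01] 3.5 [-1.04908441  0.13144323  0.71956388] 0.07333378224461272
```

View pics/wrist2.png

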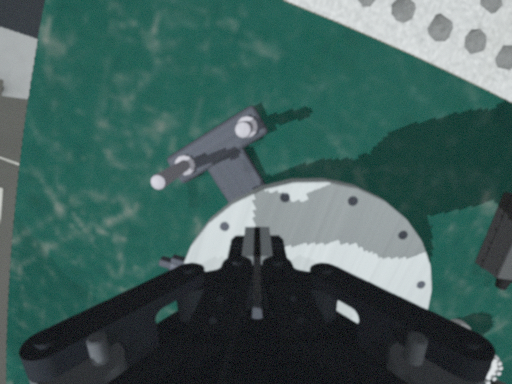

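View pics/scene2z.png

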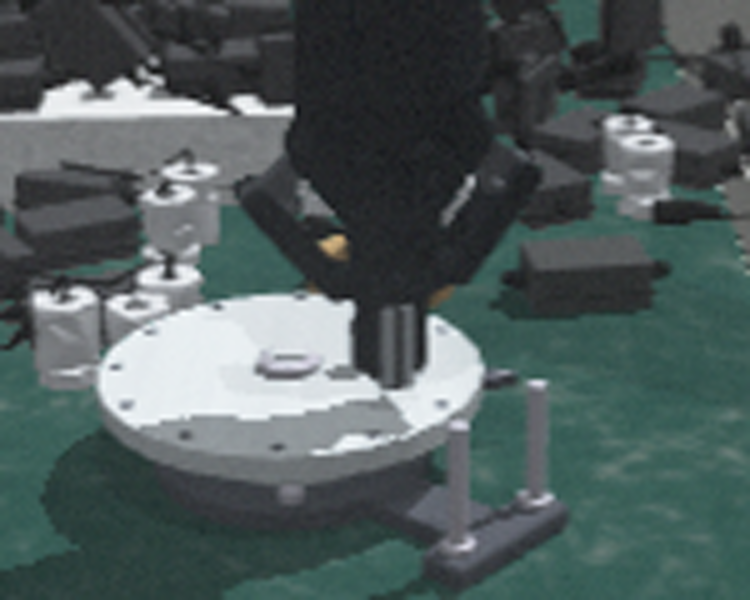

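>>> step_arm(steps=[9, 0, 0, 0, 0, 0, 0, 20.5, 0, 0, 0, 0, 0, 0, 32, 0, 0, 0, 0, 0, 0, 43.5, 0, 0, 0, 0, 0, 0, 43.5, 0, 0, 0, 0, 0, 0, 43, -30, 0, 0, 0, 0, 0, 20, -80, 0, 0, 0, 0, 0, 0, -120, 0, 0, 0, 0, 0])

```text
time: 4.5
ee_pos: [496.8, 173.5, 205.5]
ee_rot: [-89.9, -0.0, -25.4]
contact_force: [0.1, 1.1, 0.1]
width: 0.3
```

Run:
```python
from h import *
s=bot.sense();print(s["ee_pos"],s["ee_rot"],s["time"],s["contact_force"],s["width"])
im=bot.get_image("wrist");save(im,"wrist3.png")
s=bot.sense();print(s["time"])
```

```text
[496.77294496 173.5070395  205.49757769] [-8.99029014e+01 -4.14451591e-02 -2.54102658e+01] 4.5 [0.13804027 1.10719556 0.06270218] 0.2520149105307117
4.55
```

View pics/wrist3.png

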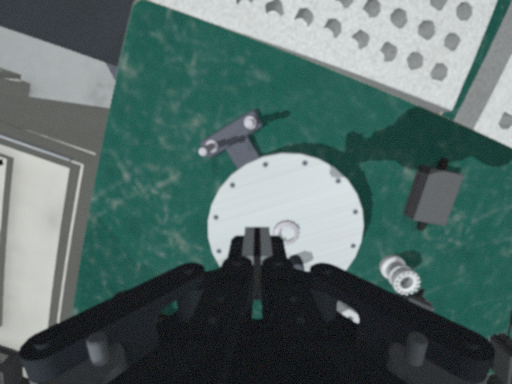

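>>> step_arm(steps=[15, 20, -17, 0, 0, 0, 0, 31, 50, -33, 0, 0, 0, 0, 31, 95, -33, 0, 0, 0, 0, 31, 125, -33, 0, 0, 0, 0, 31, 125, -33, 0, 0, 0, 0])

```text
time: 5.18
ee_pos: [509.8, 132.9, 82.9]
ee_rot: [-89.8, 0.0, -25.3]
contact_force: [0.1, 0.6, 0.2]
width: -0.5
```

```bash
cat > trk.py <<'E'
from h import *
import sys
C=np.array([556.8,180.3])
# dark tongue: scan tongue ring radius 92-99 at z 42 and peg side band
N=int(sys.argv[1]);tag=sys.argv[2]
for i in range(N):
    t=bot.sense()["time"];im=bot.get_image("wrist");save(im,f"{tag}_{i}.png")
    a=np.radians(np.arange(60,260,0.5))
    P=np.concatenate([np.c_[C[0]+r*np.cos(a),C[1]+r*np.sin(a),np.full(len(a),45.)] for r in (90,93,96)])
    uv=np.round(proj(im,P)).astype(int);ok=(uv[:,0]>=0)&(uv[:,0]<512)&(uv[:,1]>=0)&(uv[:,1]<384)
    v=np.full(len(uv),np.nan);c=im["color"].astype(int)
    v[ok]=(c[uv[ok,1],uv[ok,0],1]-c[uv[ok,1],uv[ok,0],0])  # green minus red: low at grey
    v=v.reshape(3,-1).max(0)
    lo=[(round(float(np.degrees(x))),int(y)) for x,y in zip(a,v) if y<14]
    print(round(t,3),lo[::2])
s=bot.sense();print(s["ee_pos"],s["time"],s["contact_force"])
E
python3 trk.py 3 w4
```

```text
5.175 [(96, 10), (98, 4), (98, 5), (100, 7), (180, 9), (181, 9), (182, 6), (183, 8), (184, 8), (185, 7), (186, 7), (187, 7), (188, 7), (189, 7), (190, 8), (191, 6), (192, 6), (193, 6), (248, 8), (250, 3), (250, 2), (251, 6), (253, 2), (254, 3), (254, 8), (255, 2), (256, 5), (258, 5), (258, 10), (260, 3)]
5.225 [(104, 10), (104, 7), (106, 7), (106, 7), (180, 9), (180, 8), (182, 7), (182, 5), (184, 9), (184, 6), (186, 8), (186, 7), (188, 6), (188, 8), (190, 6), (190, 9), (192, 6), (192, 8), (194, 13), (250, 7), (250, 2), (251, 5), (253, 7), (254, -2), (254, 4), (255, 4), (256, 12), (258, 6), (258, 7), (260, 8)]
5.275 [(111, 10), (112, 5), (113, 7), (114, 4), (180, 7), (180, 7), (182, 7), (182, 6), (184, 8), (184, 8), (186, 9), (186, 8), (188, 6), (188, 8), (190, 10), (190, 7), (192, 7), (192, 7), (250, 9), (251, 6), (252, 3), (253, 4), (254, 0), (255, 3), (256, 7), (257, 7), (258, 6), (260, 9)]
[512.43376196 133.76573833  86.15788216] 5.325 [-0.05451961  0.12150688  0.12399443]
```

View pics/w4_2.png

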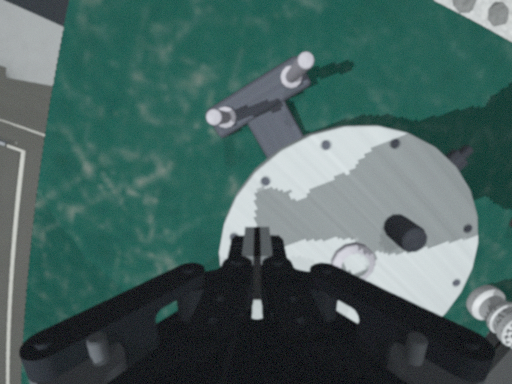

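```bash
cat > trk.py <<'E'
from h import *
import sys
C=np.array([556.8,180.3])
N=int(sys.argv[1]);tag=sys.argv[2]
zs=[]
for i in range(N):
    s=bot.sense();t=s["time"];zs.append(s["ee_pos"]);im=bot.get_image("wrist")
    if i%4==0 or i==N-1: save(im,f"{tag}_{i}.png")
    a=np.radians(np.arange(20,320,0.5))
    P=np.concatenate([np.c_[C[0]+r*np.cos(a),C[1]+r*np.sin(a),np.full(len(a),45.)] for r in (90,93,96)])
    uv=np.round(proj(im,P)).astype(int);ok=(uv[:,0]>=0)&(uv[:,0]<512)&(uv[:,1]>=0)&(uv[:,1]<384)
    v=np.full(len(uv),99.);c=im["color"].astype(int)
    v[ok]=(c[uv[ok,1],uv[ok,0],1]-c[uv[ok,1],uv[ok,0],0])
    v=v.reshape(3,-1).max(0)
    d=np.degrees(a); runs=[];cur=[]
    for x,y in zip(d,v):
        if y<14: cur.append(x)
        elif cur:
            if not cur or x-cur[-1]>1: runs.append((round(np.mean(cur),1),round(cur[-1]-cur[0],1)));cur=[]
    print(round(t,3),[r for r in runs if r[1]>=1.5],"Fz",round(s["contact_force"][2],1),np.round(s["ee_pos"],1))
s=bot.sense();zs=np.array(zs);print(zs.mean(0),zs.std(0),s["ee_pos"],s["time"],s["contact_force"])
E
python3 trk.py 14 w5
```

```text
5.325 [(np.float64(25.5), np.float64(11.0)), (np.float64(120.2), np.float64(3.5)), (np.float64(186.2), np.float64(13.5))] Fz 0.1 [512.4 133.8  86.2]
5.375 [(np.float64(25.4), np.float64(10.5)), (np.float64(127.2), np.float64(3.5)), (np.float64(186.2), np.float64(13.5))] Fz 0.5 [512.6 133.8  86.4]
5.425 [(np.float64(25.2), np.float64(10.5)), (np.float64(134.8), np.float64(3.5)), (np.float64(186.2), np.float64(13.5))] Fz -0.1 [512.6 133.8  86.5]
5.475 [(np.float64(25.2), np.float64(10.5)), (np.float64(141.5), np.float64(3.0)), (np.float64(186.2), np.float64(13.5))] Fz -0.0 [512.4 133.8  86.4]
5.525 [(np.float64(25.2), np.float64(10.5)), (np.float64(148.5), np.float64(3.0)), (np.float64(186.2), np.float64(13.5))] Fz 0.3 [512.3 133.8  86.3]
5.575 [(np.float64(25.2), np.float64(10.5)), (np.float64(155.5), np.float64(3.0)), (np.float64(186.2), np.float64(13.5))] Fz -0.0 [512.1 133.8  86.1]
5.625 [(np.float64(25.5), np.float64(11.0)), (np.float64(162.2), np.float64(2.5)), (np.float64(186.2), np.float64(13.5))] Fz -0.7 [512.  133.7  85.9]
5.675 [(np.float64(25.5), np.float64(11.0)), (np.floa
[... 339 characters left out ...]
11.7 133.5  85.4]
5.825 [(np.float64(25.5), np.float64(11.0)), (np.float64(186.2), np.float64(13.5))] Fz 0.0 [511.7 133.5  85.3]
5.875 [(np.float64(25.8), np.float64(11.5)), (np.float64(187.9), np.float64(17.5))] Fz -0.5 [511.6 133.5  85.2]
5.925 [(np.float64(25.5), np.float64(11.0)), (np.float64(186.2), np.float64(13.5)), (np.float64(203.0), np.float64(2.0))] Fz -0.1 [511.6 133.5  85.1]
5.975 [(np.float64(24.9), np.float64(10.0)), (np.float64(186.2), np.float64(13.5)), (np.float64(209.5), np.float64(2.0))] Fz 0.6 [511.6 133.4  85. ]
[512.02127429 133.65245684  85.7598317 ] [0.36254534 0.14791667 0.51648982] [511.59610062 133.43815752  85.01735061] 6.025 [ 0.50284719  0.11987748 -0.22938015]
```

>>> step_arm(steps=[0, 4, 0, 0, 0, 0, 0, 0, 7, 0, 0, 0, 0, 0, 0, 7, 0, 0, 0, 0, 0])

```text
time: 6.4
ee_pos: [511.3, 133.4, 77.6]
ee_rot: [-89.6, -0.2, -25.3]
contact_force: [0.3, -0.5, -0.2]
width: -0.0
```

```bash
sed -i 's/(np.mean(cur),1)/(float(np.mean(cur)),1)/;s/round(cur\[-1\]-cur\[0\],1)/round(float(cur[-1]-cur[0]),1)/' trk.py; python3 trk.py 8 w6
```

```text
6.4 [(26.5, 13.0), (186.5, 13.0)] Fz -0.2 [511.3 133.4  77.6]
6.45 [(26.4, 12.5), (186.2, 13.5)] Fz -0.8 [511.5 133.4  77.7]
6.5 [(26.6, 13.0), (186.2, 13.5)] Fz 0.8 [511.5 133.5  77.9]
6.55 [(26.5, 13.0), (186.2, 13.5)] Fz -0.1 [511.6 133.5  78. ]
6.6 [(26.2, 12.5), (186.5, 14.0), (266.8, 39.5)] Fz -0.6 [511.7 133.5  78. ]
6.65 [(26.5, 13.0), (186.2, 13.5)] Fz 0.1 [511.7 133.5  78.1]
6.7 [(26.5, 13.0), (186.5, 14.0)] Fz 0.3 [511.7 133.5  78.1]
6.75 [(26.5, 13.0), (186.5, 14.0)] Fz -0.1 [511.7 133.5  78.1]
[511.58905238 133.47184124  77.92402346] [0.12109936 0.0426204  0.17976928] [511.65410311 133.49667624  78.07997825] 6.8 [-0.2204153  -0.86959136 -0.23749156]
```

View pics/w6_7.png

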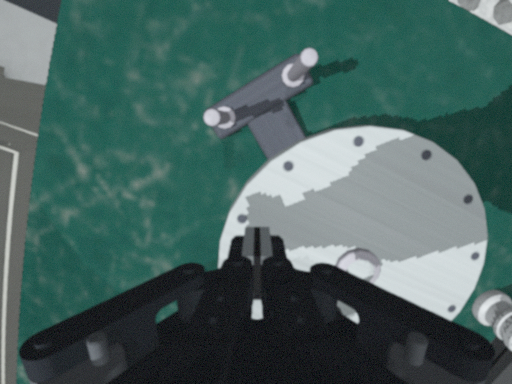

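```bash
python3 - <<'E'
from h import *
for i in range(24): bot.get_image("wrist")
E
python3 trk.py 4 w7
```

```text
8.0 [(26.2, 12.5), (92.8, 3.5), (186.2, 13.5)] Fz -0.4 [511.6 133.5  78. ]
8.05 [(26.5, 13.0), (98.0, 4.0), (186.2, 13.5)] Fz 0.4 [511.6 133.5  78. ]
8.1 [(26.5, 13.0), (103.2, 3.5), (186.2, 13.5)] Fz 0.2 [511.6 133.5  78. ]
8.15 [(26.6, 13.0), (108.5, 4.0), (186.2, 13.5)] Fz -0.1 [511.6 133.5  78. ]
[511.61075492 133.49426986  78.0033995 ] [0.00848381 0.00963513 0.00726471] [511.63273281 133.49118232  78.01714356] 8.2 [-9.43924449e-01 -9.43526630e-01 -7.24113213e-04]
```

>>> step_arm(steps=[0, 2.5, 0, 0, 0, 0, 0])

```text
time: 8.32
ee_pos: [511.8, 133.6, 75.6]
ee_rot: [-89.6, -0.2, -25.3]
contact_force: [1.1, -0.8, -0.6]
width: 0.2
```

```bash
python3 trk.py 16 w8
```

```text
8.325 [(26.8, 13.5), (126.5, 4.0), (186.2, 13.5)] Fz -0.6 [511.8 133.6  75.6]
8.375 [(26.8, 13.5), (131.5, 4.0), (186.2, 13.5)] Fz -0.3 [511.5 133.5  75.2]
8.425 [(27.0, 14.0), (136.2, 3.5), (186.5, 13.0)] Fz -0.6 [511.4 133.4  75.2]
8.475 [(26.8, 13.5), (141.0, 4.0), (186.2, 13.5)] Fz 0.8 [511.4 133.5  75.3]
8.525 [(26.8, 13.5), (145.8, 3.5), (186.2, 13.5)] Fz -0.6 [511.6 133.5  75.4]
8.575 [(26.8, 13.5), (150.2, 3.5), (186.2, 13.5)] Fz -0.7 [511.6 133.5  75.4]
8.625 [(26.8, 13.5), (155.0, 3.0), (186.2, 13.5)] Fz -0.1 [511.6 133.5  75.5]
8.675 [(26.8, 13.5), (160.0, 3.0), (186.2, 13.5)] Fz 0.5 [511.7 133.5  75.5]
8.725 [(26.6, 13.5), (164.8, 2.5), (186.5, 14.0)] Fz 0.4 [511.7 133.5  75.5]
8.775 [(26.8, 13.5), (169.2, 2.5), (186.2, 13.5)] Fz 0.3 [511.7 133.5  75.5]
8.825 [(26.8, 13.5), (174.0, 2.0), (186.2, 13.5)] Fz -0.5 [511.7 133.5  75.5]
8.875 [(26.6, 13.5), (185.0, 16.0)] Fz -0.4 [511.7 133.5  75.5]
8.925 [(26.8, 13.5), (186.2, 13.5)] Fz -0.7 [511.7 133.5  75.6]
8.975 [(26.5, 13.0), (186.2, 13.5)] Fz 0.1 [511.7 133.5  75.5]
9.025 [(26.8, 13.5), (186.5, 14.0)] Fz 0.8 [511.6 133.5  75.5]
9.075 [(26.9, 13.5), (186.5, 14.0), (196.5, 2.0)] Fz -0.1 [511.6 133.5  75.5]
[511.61283187 133.49615408  75.45477949] [0.09130384 0.02628908 0.12750457] [511.62317745 133.48680285  75.51210311] 9.125 [0.35144724 0.5184482  0.44838859]
```

```bash
python3 - <<'E'
from h import *
for i in range(78): bot.get_image("wrist")
E
python3 trk.py 6 w9
```

```text
13.025 [(26.7, 13.5), (121.5, 4.0), (186.2, 13.5)] Fz 0.3 [511.6 133.5  75.5]
13.075 [(26.8, 13.5), (124.0, 4.0), (186.2, 13.5)] Fz -0.9 [511.6 133.5  75.5]
13.125 [(26.8, 13.5), (126.8, 3.5), (186.2, 13.5)] Fz -1.4 [511.6 133.5  75.5]
13.175 [(26.8, 13.5), (129.5, 4.0), (186.2, 13.5)] Fz -0.2 [511.7 133.5  75.5]
13.225 [(27.0, 14.0), (132.0, 4.0), (186.5, 14.0)] Fz 0.0 [511.6 133.5  75.5]
13.275 [(26.8, 13.5), (134.8, 3.5), (186.5, 14.0)] Fz 0.1 [511.6 133.5  75.5]
[511.63176272 133.49768982  75.50492544] [0.01527724 0.01229971 0.00790255] [511.61148854 133.54666874  75.51221782] 13.325 [ 0.36158325 -0.3965161  -0.50644086]
```

```bash
python3 trk.py 14 w10
```

```text
13.325 [(26.4, 13.0), (137.2, 3.5), (186.2, 13.5)] Fz -0.5 [511.6 133.5  75.5]
13.375 [(26.7, 13.5), (139.8, 3.5), (186.2, 13.5)] Fz -0.4 [511.7 133.5  75.5]
13.425 [(27.1, 14.0), (142.2, 3.5), (186.2, 13.5)] Fz -0.0 [511.6 133.5  75.5]
13.475 [(26.8, 13.5), (144.8, 3.5), (186.5, 14.0)] Fz 0.4 [511.6 133.5  75.5]
13.525 [(26.4, 13.0), (147.2, 3.5), (186.2, 13.5)] Fz -0.1 [511.6 133.5  75.5]
13.575 [(26.6, 13.5), (149.8, 3.5), (186.2, 13.5)] Fz -0.6 [511.7 133.5  75.5]
13.625 [(26.8, 13.5), (152.0, 3.0), (186.2, 13.5)] Fz 0.4 [511.6 133.5  75.5]
13.675 [(26.8, 13.5), (155.0, 3.0), (186.2, 13.5)] Fz -0.0 [511.6 133.5  75.5]
13.725 [(26.8, 13.5), (157.0, 3.0), (186.2, 13.5)] Fz 0.1 [511.6 133.5  75.5]
13.775 [(26.8, 13.5), (159.5, 3.0), (186.2, 13.5)] Fz 0.3 [511.6 133.5  75.5]
13.825 [(26.8, 13.5), (162.0, 3.0), (186.2, 13.5)] Fz 0.0 [511.6 133.5  75.5]
13.875 [(26.6, 13.0), (164.5, 3.0), (186.5, 14.0)] Fz 0.4 [511.6 133.5  75.5]
13.925 [(26.9, 13.5), (166.8, 2.5), (186.2, 13.5)] Fz -0.0 [511.6 133.5  75.5]
13.975 [(26.8, 13.5), (169.0, 2.0), (186.2, 13.5)] Fz -0.2 [511.6 133.5  75.5]
[511.63317508 133.50227645  75.50690773] [0.01664363 0.01579681 0.0086855 ] [511.63635523 133.50392862  75.51429854] 14.025 [-0.15924373  0.98887283  0.01929067]
```

View pics/w10_13.png

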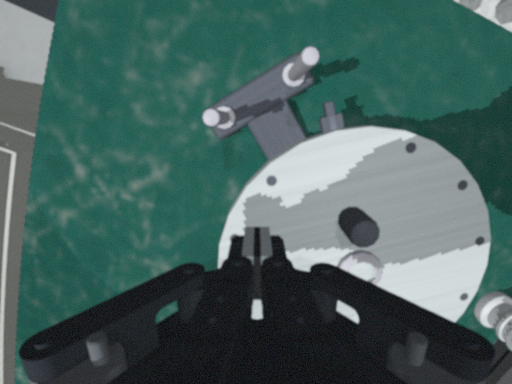

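```bash
python3 trk.py 5 w11
```

```text
14.025 [(26.7, 13.5), (171.5, 3.0), (186.2, 13.5)] Fz 0.0 [511.6 133.5  75.5]
14.075 [(26.8, 13.5), (173.8, 2.5), (186.5, 14.0), (266.0, 40.5)] Fz 0.1 [511.6 133.5  75.5]
14.125 [(26.7, 13.5), (176.0, 2.0), (186.2, 13.5)] Fz 0.5 [511.6 133.5  75.5]
14.175 [(26.8, 13.5), (185.0, 16.0)] Fz 0.4 [511.6 133.5  75.5]
14.225 [(26.6, 13.5), (186.2, 13.5)] Fz -0.5 [511.6 133.5  75.5]
[511.63689242 133.49475041  75.51222051] [0.00809616 0.00855197 0.00348988] [511.64920105 133.49422996  75.51196862] 14.275 [-0.48640023 -0.28932795 -0.21432786]
```

>>> step_arm(steps=[0, 5, 0, 0, 0, 0, 0])

```text
time: 14.4
ee_pos: [512.9, 133.1, 72.7]
ee_rot: [-89.5, -0.3, -25.3]
contact_force: [-10.8, -9.0, 56.4]
width: -0.0
```

```bash
python3 trk.py 2 w12
```

```text
14.4 [(26.6, 13.5), (186.8, 13.5)] Fz 56.4 [512.9 133.1  72.7]
14.45 [(26.2, 12.5), (186.5, 13.0)] Fz 19.8 [513.3 132.6  73. ]
[513.11480784 132.87596064  72.85793638] [0.2341554  0.24184018 0.13972737] [513.24473839 132.71450809  72.95399157] 14.5 [-4.81432545 -3.76681733 24.15820357]
```

View pics/w12_1.png

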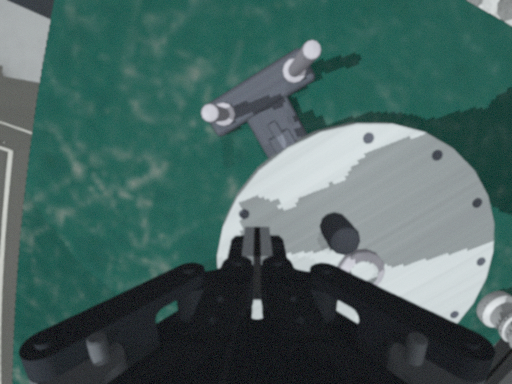

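Run:
```python
from h import *
C=np.array([556.8,180.3])
for i in range(6):
    im=bot.get_image("wrist")
    if i in(0,5):
        save(im,f"fin{i}.png");a=im["color"][30:180,190:390,::-1];cv2.imwrite(f"pics/fin{i}z.png",cv2.resize(a,None,fx=4,fy=4,interpolation=2))
    s=bot.sense();print(s["time"],s["contact_force"],s["ee_pos"])
for A in (174,180,183,186,189,192):
    r=np.radians(A);print(A,proj(im,[[C[0]+q*np.cos(r),C[1]+q*np.sin(r),45] for q in (88,100)]).round(1).tolist())
```

```text
14.55 [-4.41965206 -2.81433865 22.83045269] [513.16172587 132.80761238  72.96320568]
14.6 [-4.37630829 -4.15724635 22.55252424] [513.14346548 132.83430982  72.97088666]
14.65 [-4.00824998 -3.42753669 22.44393297] [513.11518849 132.81015154  72.96107739]
14.7 [-4.01338656 -4.37864535 23.23943101] [513.10756559 132.85519174  72.97687234]
14.75 [-4.15314185 -3.69772452 22.99489017] [513.1181199  132.85589609  72.9672791 ]
14.8 [-3.6545281  -3.610457   22.69036204] [513.0988699  132.84377232  72.95928052]
174 [[319.0, 125.7], [312.4, 102.9]]
180 [[302.3, 132.5], [293.1, 110.8]]
183 [[294.3, 136.5], [283.9, 115.6]]
186 [[286.5, 141.0], [274.9, 120.8]]
189 [[279.0, 145.8], [266.3, 126.4]]
192 [[271.8, 150.9], [258.0, 132.4]]
```

View pics/fin5z.png

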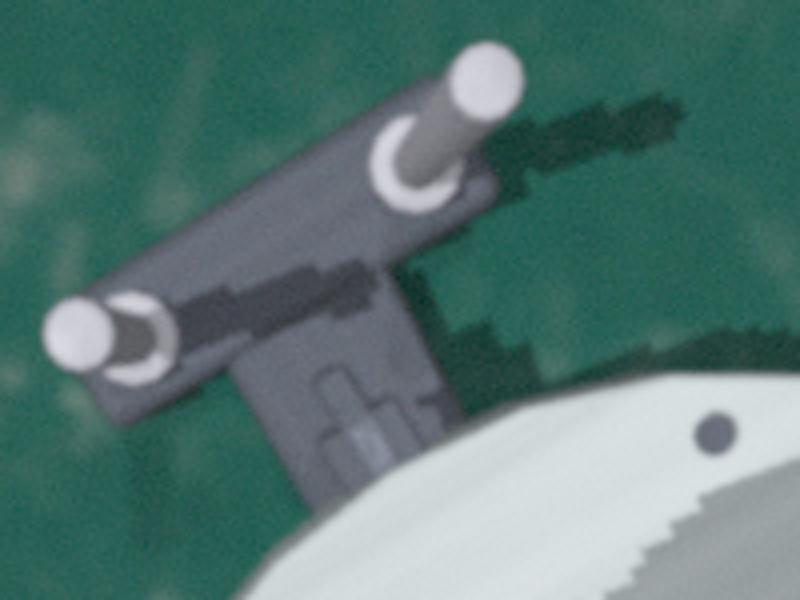

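View pics/fin0z.png

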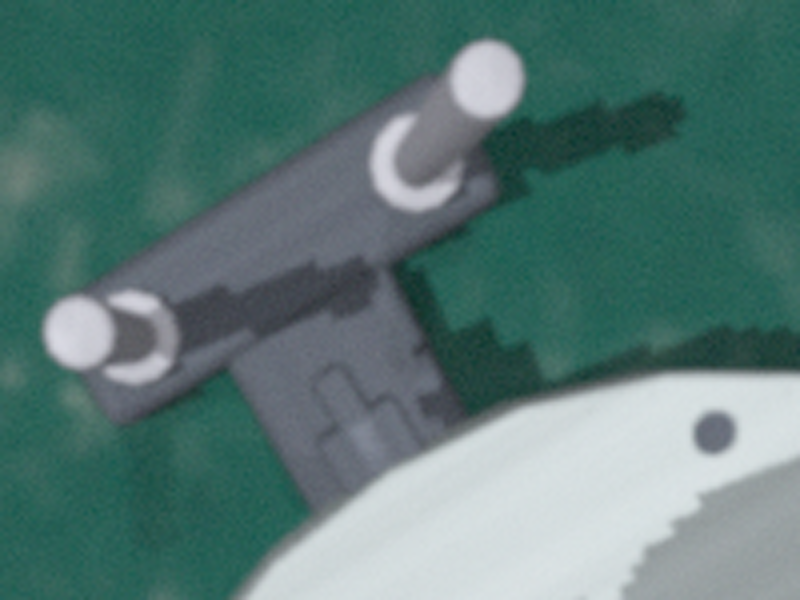

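Run:
```python
from h import *
print(bot.finish_job());
```

```text
the job is handed in; nothing more can be done
None
```

The wheel ran free and is now parked: its tongue stands between the two gate posts with the closed fingertips resting on the rim area. I handed the job in with that hold at about 14.8 s.

- **Flick:** Closed fingers flicked the peg, and the tracked tongue showed the wheel turning anticlockwise at about 2.5 rad/s. The fingers were then lifted clear.
- **Free run:** The tongue passed the gate untouched twice, at about 5.8 s and 8.95 s. I let it go by the second time because it was still moving at about 1.6 rad/s. I braked on the third approach, when it had slowed to about 0.8 rad/s.
- **Brake:** One downward press about 65 mm from the axle stopped it.
- **Last checks:** The wrist pictures put the tongue at about 186.3°, against a gate centre of about 186°. It did not move between 14.5 s and 14.8 s, and the fingertips held with a steady 23 N.
- **Forces and surroundings:** The force read 56 N just after the press, against the 120 N wrist limit. I saw no contact with the loose things nearby, but I did not measure their positions again at the end.

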